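# Line up the check weights for the balance

### The arm

A 6-joint arm with a two-finger parallel gripper is mounted at the origin on the work surface. World frame = base frame: x ahead of the robot, y to its left, z up, the work surface at z = 0. Lengths are in m, angles in rad, forces in N, time in s.
With the tool pointing down it reaches from about 0.35 to 0.8 m from the base axis. Payload 7.3 kg.
Tool frame: the origin (TCP) lies midway between the tips of the shut fingers; the grasp point (between the pads) lies 19 mm behind it; z points along the fingers, y is the line along which they close (so a half turn about z gives the same grasp; the last joint's range is limited). The gripper opens to 85 mm and grips with 20 to 120 N. Pads are 22 mm wide; open, the fingers measure 114 mm over their backs; the gripper's body (76 mm by 85 mm) begins 54 mm behind the grasp point. The pads swing forward as they close: fully open they stand 13 mm farther back than shut.
Start: joints at [1.068, 0.342, 1.524, -0, 1.275, -0.146], TCP at [0.183, 0.492, 0.204] pointing down, gripper open.
Joint ranges: [-2.53, 2.53], [-0.77, 2.02], [0.04, 2.7], [-1, 4.14], [0.28, 2.66], [-3.11, 3.11]. Speed limits (rad/s): [2.57, 2.57, 3.14, 3.14, 3.14, 3.14].

### API

Orientations are given as a unit quaternion [w, x, y, z].
In Python, from plant import move_to, line_to, move_joints, gripper_to, pause, solve_ik, capture, IKError, job_done, current_time, current_joint_positions, current_qd, current_tau, current_eef_pos, current_tool_rot, current_contact_force, current_moment, current_width gives the robot as it stands. Calls block until the motion is done:
- move_to(position, orientation): joint-space move of the TCP to a pose.
- line_to(position, rot=None, max_speed=0.15, threshold=None): straight line of the TCP; rot=None keeps the orientation; max_speed is the mean speed in m/s. With threshold (N) it stops when the force on the tool has changed by that much, and returns True; else False.
- move_joints(angles): joint-space move.
- gripper_to(opening, grasp_force=None): finger opening in m; grasp_force is the grip in N (None keeps the last); returns when the fingers have stopped.
- pause(seconds).
- solve_ik(position, orientation): joint angles nearest the present ones, or None.
- capture(name): name is "side" or "top"; returns a dict with "pixels" (400x640x3 uint8, red, green, blue), "K" (3x3 intrinsics, pixels), "R" (3x3) and "t" (3): a world point X has camera coordinates R X + t. Camera axes: x right, y down, z forward; pixel columns grow to the right and rows downward; lengths in m; the calibration is good to about 2 mm. A picture is of the moment at which its call begins. There is no depth.
A pose or a line that the arm cannot do raises IKError and nothing moves.
- job_done(): hands the job in, once; it reports no verdict.
Readings, each from a call of its own:
- current_time(): time.
- current_joint_positions(): joint angles.
- current_qd(): joint speeds.
- current_tau(): joint torques, N m.
- current_eef_pos(): TCP position.
- current_tool_rot(): TCP orientation.
- current_contact_force(): force on the tool from outside, world axes, zero at the start.
- current_moment(): the same for the moment, N m.
- current_width(): finger opening in m.
Only numpy, scipy, OpenCV 4.12 (cv2) and the standard library are available. Lean on these libraries where they do the work, as an engineer would, in place of code of your own. Each camera call takes 0.05 s, during which the arm holds its last target. There are 200 camera calls.

### The job

Get the steel check weights ready for checking the balance: stand all four upright on the row of black pads, one centred on each pad, in order of size, with the largest on the pad nearest the balance and the smallest on the pad farthest from it. Set each weight down gently, without dropping or tipping it, and leave the glass flask standing where it is.

Things in the scene. Friction and masses are not known exactly. Their poses are not given: they have to be found in the camera images.
- weight_a: the smallest of the four loose steel check weights, about 50 g: a plain upright cylinder 20 mm in diameter and 20 mm high, with a narrower neck and knob on top, 30 mm high in all, upright on the table at the start. Origin: centre of its underside, z up along its axis
- weight_b: the second smallest of the four loose steel check weights, about 100 g: a plain upright cylinder 27 mm in diameter and 29 mm high, with a narrower neck and knob on top, 43 mm high in all, upright on the table at the start. Origin: centre of its underside, z up along its axis
- weight_c: the second largest of the four loose steel check weights, about 200 g: a plain upright cylinder 36 mm in diameter and 40 mm high, with a narrower neck and knob on top, 58 mm high in all, upright on the table at the start. Origin: centre of its underside, z up along its axis
- weight_d: the largest of the four loose steel check weights, about 500 g: a plain upright cylinder 47 mm in diameter and 52 mm high, with a narrower neck and knob on top, 75 mm high in all, upright on the table at the start. Origin: centre of its underside, z up along its axis
- mark_1: the rightmost (lowest y), seen from the robot, of four identical black rubber pads, round, 56 mm in diameter and 3 mm thick, fixed in a straight row on a white strip (310 x 80 x 6 mm) that lies on the table, 70 mm from centre to centre. Origin: centre of the pad's underside; its top is 3 mm higher, 9 mm above the table. y runs along the row to the left, x across it away from the robot
- mark_2: the second from the right, seen from the robot, of four identical black rubber pads, round, 56 mm in diameter and 3 mm thick, fixed in a straight row on a white strip (310 x 80 x 6 mm) that lies on the table, 70 mm from centre to centre. Origin: centre of the pad's underside; its top is 3 mm higher, 9 mm above the table. y runs along the row to the left, x across it away from the robot
- mark_3: the third from the right, seen from the robot, of four identical black rubber pads, round, 56 mm in diameter and 3 mm thick, fixed in a straight row on a white strip (310 x 80 x 6 mm) that lies on the table, 70 mm from centre to centre. Origin: centre of the pad's underside; its top is 3 mm higher, 9 mm above the table. y runs along the row to the left, x across it away from the robot
- mark_4: the leftmost (highest y), seen from the robot, of four identical black rubber pads, round, 56 mm in diameter and 3 mm thick, fixed in a straight row on a white strip (310 x 80 x 6 mm) that lies on the table, 70 mm from centre to centre. Origin: centre of the pad's underside; its top is 3 mm higher, 9 mm above the table. y runs along the row to the left, x across it away from the robot
- balance: the laboratory balance, fixed, beside the work area, either to the left (y about 0.51) or to the right (y about -0.51): a low white case 300 x 200 mm with a blue display in front and a round steel pan 150 mm across, 85 mm high in all. Origin: centre of its underside. The machine on the other side, grey with a white square top and two knobs, is a hotplate
- flask: a small stoppered conical flask of green glass among the weights, base 51 mm in diameter, 96 mm high, loose and light. Origin: centre of its underside

How it is judged:
At the end, for the whole second after the job is handed in: Each weight stands upright (within 0.1 rad), released and at rest, on its own pad with its centre within 12 mm of the pad's centre: the largest on the pad nearest the balance, then the second largest, the second smallest, and the smallest on the farthest pad (angle between each of weight_a, weight_b, weight_c, weight_d's own z axis and vertical below 0.1 rad and linear speed of each of weight_a, weight_b, weight_c, weight_d below 0.02 m/s and contact force between each of weight_a, weight_b, weight_c, weight_d and the fingers below 0.1 N and ((world y of balance above 0 m and horizontal distance between weight_a and mark_1 below 0.012 m and z of weight_a in the frame of mark_1 between 0 and 0.006 m and horizontal distance between weight_b and mark_2 below 0.012 m and z of weight_b in the frame of mark_2 between 0 and 0.006 m and horizontal distance between weight_c and mark_3 below 0.012 m and z of weight_c in the frame of mark_3 between 0 and 0.006 m and horizontal distance between weight_d and mark_4 below 0.012 m and z of weight_d in the frame of mark_4 between 0 and 0.006 m) or (world y of balance below 0 m and horizontal distance between weight_a and mark_4 below 0.012 m and z of weight_a in the frame of mark_4 between 0 and 0.006 m and horizontal distance between weight_b and mark_3 below 0.012 m and z of weight_b in the frame of mark_3 between 0 and 0.006 m and horizontal distance between weight_c and mark_2 below 0.012 m and z of weight_c in the frame of mark_2 between 0 and 0.006 m and horizontal distance between weight_d and mark_1 below 0.012 m and z of weight_d in the frame of mark_1 between 0 and 0.006 m))); the robot touches nothing.
It fails at once if a check weight is tipped over (leans more than 0.5 rad) (angle between any of weight_a, weight_b, weight_c, weight_d's own z axis and vertical above 0.5 rad).
It fails at once if a check weight is dropped or knocked away: it moves faster than 0.5 m/s (a fall of some 13 mm) out of the fingers' grip ((linear speed of weight_a above 0.5 m/s and contact force between weight_a and the fingers below 0.1 N) or (linear speed of weight_b above 0.5 m/s and contact force between weight_b and the fingers below 0.1 N) or (linear speed of weight_c above 0.5 m/s and contact force between weight_c and the fingers below 0.1 N) or (linear speed of weight_d above 0.5 m/s and contact force between weight_d and the fingers below 0.1 N)).
It fails at once if the flask is disturbed: shifted by more than 20 mm or leaning more than 0.3 rad (distance of flask from where it was at the start of the episode above 0.02 m or angle between flask's own z axis and vertical above 0.3 rad).
It also fails if it takes over 96 s, if anything falls off the work surface, if the arm or the gripper's body presses on something with over 40 N, if the wrist force passes 120 N, or if a joint passes its speed limit or range.

## Working session

There is one attempt and no reset: what is moved stays moved. The work goes in short steps, each a Python script; the robot and the scene stay as the last script left them, time stands still between calls to the robot, and variables do not carry over. Pictures are saved under pics/ and viewed, on a budget of 14 in all, crops included, one or two more only if the job needs it, and the job is handed in when it is done.

```bash
ls; mkdir -p pics
python3 - <<'E'
from plant import *
import cv2,numpy as np
for n in("top","side"):
    c=capture(n); cv2.imwrite(f"pics/{n}0.png",c["pixels"][:,:,::-1]); print(n,c["K"].tolist(),c["R"].tolist(),c["t"].tolist(), (-c["R"].T@c["t"]))
print(current_time(),current_tool_rot(),current_width())
E
```

```text
pics
top [[445.66673433797877, 0.0, 314.774218607175], [0.0, 445.66673433797877, 202.30577098049483], [0.0, 0.0, 1.0]] [[0.02389398081700723, -0.9996042572143037, 0.014846098469175914], [-0.9920343051751609, -0.025545034161601327, -0.1233506732260444], [0.12368110217956602, -0.011780500359602972, -0.9922520873119517]] [-0.019477198643641093, 0.5328830901902651, 1.3066045084879472] [0.36750141 0.00953548 1.3625017 ]
side [[369.75448724345256, 0.0, 314.04449017146607], [0.0, 369.75448724345256, 198.0498102968821], [0.0, 0.0, 1.0]] [[-0.9976076055282569, -0.06679835141347172, 0.017805775484937468], [-0.05847728389347435, 0.6780245758489252, -0.7327094115768726], [0.03687102738763412, -0.7319977150191982, -0.6803086597611798]] [0.5167569642345086, 0.05353364179249658, 1.344197165735746] [0.46908925 0.98217064 0.94449232]
0.1 [-2.23458552e-04  1.77469636e-01  9.84126041e-01 -6.43340082e-04] 0.08531300956846917
```

View pics/top0.png

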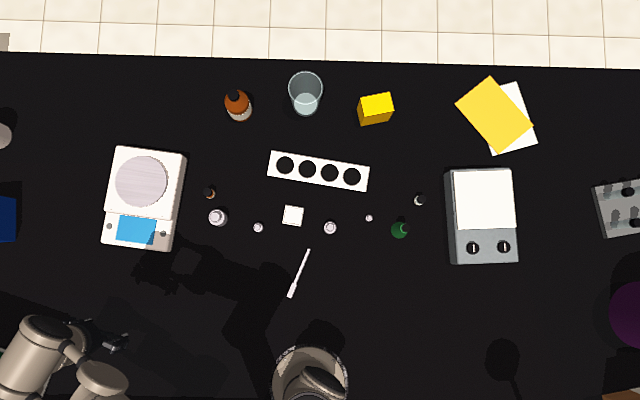

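View pics/side0.png

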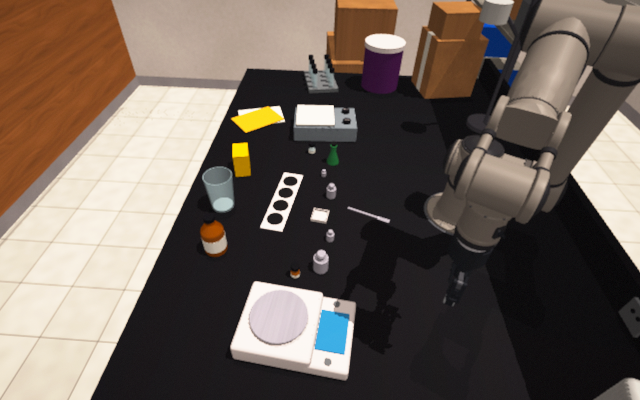

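The top view shows the balance on the left (y>0), so the largest weight goes on mark_4. In the top view the weights are d (218,216), b (258,227), c (330,228) and a (369,218), with the flask at (400,229) and the pads from (285,165) to (352,177). In the side view they are d (321,262), b (330,236), c (331,191) and a (324,173).

```bash
cat > vis.py <<'E'
import numpy as np,cv2
from plant import capture
def ray(c,p):
    d=c["R"].T@np.linalg.inv(c["K"])@np.array([p[0],p[1],1.]); return -c["R"].T@c["t"],d/np.linalg.norm(d)
def plane(c,p,z):
    o,d=ray(c,p); return o+d*(z-o[2])/d[2]
def tri(c1,p1,c2,p2):
    o1,d1=ray(c1,p1);o2,d2=ray(c2,p2)
    s=np.linalg.lstsq(np.c_[d1,-d2],o2-o1,rcond=None)[0]
    a,b=o1+s[0]*d1,o2+s[1]*d2
    return (a+b)/2,np.linalg.norm(a-b)
def proj(c,X):
    q=c["K"]@(c["R"]@np.asarray(X,float)+c["t"]); return q[:2]/q[2]
def blobs(mask,lo=4,hi=3000):
    n,l,s,ce=cv2.connectedComponentsWithStats(mask.astype(np.uint8))
    return [(ce[i].round(2),s[i]) for i in range(1,n) if lo<=s[i][4]<=hi]
E
python3 - <<'E'
from vis import *
T,S=capture("top"),capture("side")
np.set_printoptions(precision=4,suppress=True)
def near(c,p,r,f):
    g=c["pixels"].astype(int); m=np.zeros(g.shape[:2],bool); x,y=p; m[y-r:y+r+1,x-r:x+r+1]=1
    return max(blobs(f(g)&m),key=lambda b:b[1][4])
bright=lambda g:g.min(2)>75
for k,p,q,r1,r2,h in [("d",(218,216),(321,262),14,17,.075),("b",(258,227),(330,236),11,10,.043),("c",(330,228),(331,191),12,11,.058),("a",(369,218),(324,173),9,7,.03)]:
    a,b=near(T,p,r1,bright),near(S,q,r2,bright)
    print(k,a,b,"tri",*tri(T,a[0],S,b[0]),"plane h/2",plane(T,a[0],h/2)[:2],plane(S,b[0],h/2)[:2])
gr=lambda g:(g[...,1]>g[...,0]+12)&(g[...,1]>g[...,2]+8)
a,b=near(T,(400,229),14,gr),near(S,(333,155),14,gr); print("flask",a,b,*tri(T,a[0],S,b[0]))
for p,q in zip([(285,165),(307,169),(330,173),(352,177)],[(275,219),(281,205),(286,192),(291,181)]):
    dk=lambda g:g.max(2)<110
    a,b=near(T,p,10,dk),near(S,q,7,dk); print("pad",a,b,*tri(T,a[0],S,b[0]),plane(T,a[0],.009)[:2],plane(S,b[0],.009)[:2])
for n,c,(x0,y0,w,h) in(("t",T,(190,140,250,120)),("s",S,(250,140,120,150))):
    im=c["pixels"][y0:y0+h,x0:x0+w,::-1]; k=3.2 if n=="t" else 4
    cv2.imwrite(f"pics/{n}1.png",cv2.resize(im,None,fx=k,fy=k,interpolation=cv2.INTER_CUBIC))
E
```

```text
d (array([216.88, 217.53]), array([208, 209,  19,  18, 239], dtype=int32)) (array([320.61, 261.34]), array([313, 249,  16,  25, 321], dtype=int32)) tri [0.4796 0.2845 0.034 ] 0.0004183380532298856 plane h/2 [0.4796 0.2838] [0.4794 0.2872]
b (array([257.65, 227.07]), array([253, 223,  10,   9,  74], dtype=int32)) (array([330.03, 235.09]), array([326, 229,   9,  13,  90], dtype=int32)) tri [0.4548 0.1636 0.0205] 0.0010865855487036363 plane h/2 [0.4552 0.1635] [0.4542 0.1646]
c (array([329.58, 227.28]), array([324, 221,  13,  13, 125], dtype=int32)) (array([331.06, 190.49]), array([326, 182,  11,  17, 135], dtype=int32)) tri [ 0.459  -0.0525  0.0265] 0.0013967666529198783 plane h/2 [ 0.4595 -0.0524] [ 0.4583 -0.0496]
a (array([368.68, 217.85]), array([365, 215,   8,   7,  40], dtype=int32)) (array([323.5 , 172.24]), array([321, 169,   6,   8,  34], dtype=int32)) tri [ 0.4919 -0.1713  0.016 ] 9.749954476636736e-05 plane h/2 [ 0.4921 -0.1714] [ 0.4919 -0.1725]
flask (array([397.92, 229.94]), array([391, 222,  17,  17, 196], dtype=int32)) (array([332.73, 156.05]), array([326, 144,  13,  22
[... 291 characters left out ...]
.0912]
pad (array([306.96, 168.48]), array([299, 160,  17,  18, 234], dtype=int32)) (array([280.31, 204.81]), array([274, 200,  14,  10, 113], dtype=int32)) [0.6406 0.0201 0.0071] 0.0011604694702067953 [0.6409 0.0201] [0.6397 0.0222]
pad (array([329.17, 172.3 ]), array([321, 164,  18,  17, 238], dtype=int32)) (array([285.26, 192.27]), array([279, 188,  14,  10, 104], dtype=int32)) [ 0.6307 -0.0488  0.0075] 0.000504277287787851 [ 0.6307 -0.0487] [ 0.6302 -0.0471]
pad (array([351.54, 176.11]), array([343, 168,  18,  17, 237], dtype=int32)) (array([290.  , 180.58]), array([284, 177,  13,   8,  90], dtype=int32)) [ 0.6207 -0.1182  0.0076] 0.0004007475966034945 [ 0.6206 -0.1181] [ 0.6202 -0.1165]
```

View pics/t1.png

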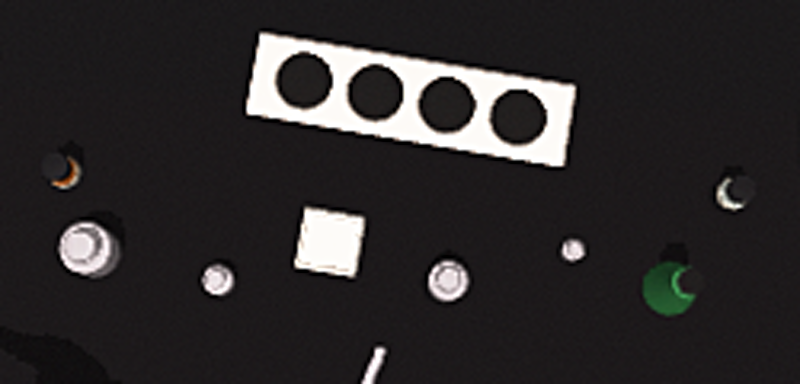

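View pics/s1.png

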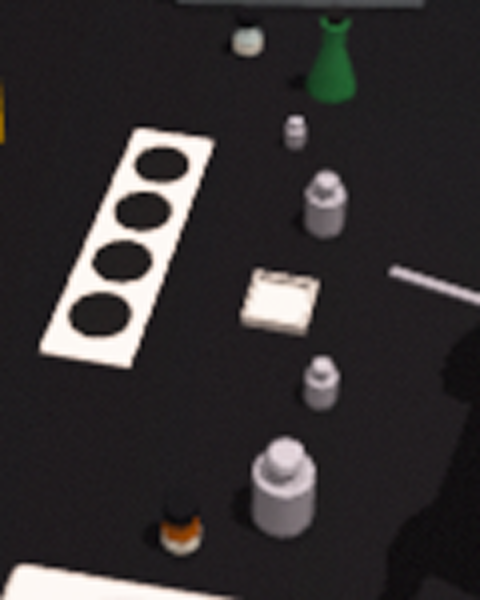

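Both views agree within about 2 mm: pads are 70.1 mm apart, pad tops at z≈0.007, and weight mid-heights are as expected. I'll start with b, gripping across the row direction so the fingers clear the neighbouring weights.

```bash
cat > job.py <<'E'
import numpy as np
from plant import *
W=dict(a=(.4919,-.1713),b=(.4550,.1635),c=(.4592,-.0523),d=(.4796,.2832))
P=dict(a=(.6207,-.1180),b=(.6307,-.0487),c=(.6407,.0202),d=(.6509,.0894))
D=dict(a=.020,b=.027,c=.036,d=.047)
Z=dict(a=.003,b=.005,c=.008,d=.012)   # TCP height for the grasp
ROW=-0.145                             # closing direction across the strip
HOV=.14
def quat(phi): th=(phi+np.pi/2)/2; return [0,np.cos(th),np.sin(th),0]
def best(p,phi):
    """of the two equivalent half-turns take the one with least wrist travel"""
    q0=current_joint_positions(); c=[]
    for f in (phi,phi+np.pi):
        s=solve_ik(p,quat(f))
        if s is not None: c.append((np.abs(np.array(s)-q0).max(),f))
    return quat(min(c)[1])
def go(k,phi):
    t=current_time(); x,y=W[k]; h=[x,y,HOV]
    move_to(h,best(h,phi)); gripper_to(min(D[k]+.03,.085),40)
    line_to([x,y,Z[k]],max_speed=.1)
    gripper_to(max(D[k]-.012,0),40); w=current_width()
    print(k,"width",w,"F",current_contact_force().round(1) if hasattr(current_contact_force(),'round') else current_contact_force())
    if abs(w-D[k])>.005: print("BAD GRIP"); return False
    line_to([x,y,HOV],max_speed=.1); 
    x,y=P[k]; h=[x,y,HOV]; move_to(h,best(h,ROW)); 
    print(" carried width",current_width(),"F",np.round(current_contact_force(),1))
    zt=Z[k]+.009
    line_to([x,y,zt+.010],max_speed=.1); pause(.2)
    hit=line_to([x,y,zt-.003],max_speed=.02,threshold=3)
    print(" contact",hit,"z-err",current_eef_pos()[2]-zt,"F",np.round(current_contact_force(),1))
    gripper_to(D[k]+.018); line_to([x,y,HOV],max_speed=.1)
    print(" done",k,"took",current_time()-t,"t",current_time()); return True
E
python3 - <<'E'
from job import *
go("b",ROW)
from vis import *
c=capture("top"); s=capture("side")
im=c["pixels"][140:260,190:440,::-1]; cv2.imwrite("pics/t2.png",cv2.resize(im,None,fx=3.2,fy=3.2,interpolation=cv2.INTER_CUBIC))
E
```

```text
b width 0.015064079608346033 F [-1.8  0.4  3.6]
BAD GRIP
```

View pics/t2.png

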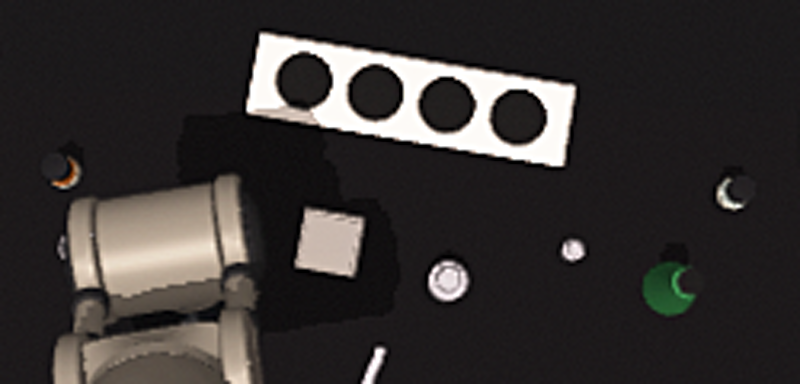

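The top view is blocked by the arm, and the fingers closed to the commanded 15 mm without stopping on the body. I'll check the side view.

Run:
```python
from vis import *
from plant import *
print(current_eef_pos(),current_width(),current_contact_force(),current_time())
c=capture("side")
im=c["pixels"][160:290,260:400,::-1]; cv2.imwrite("pics/s2.png",cv2.resize(im,None,fx=4.5,fy=4.5,interpolation=cv2.INTER_CUBIC))
```

```text
[0.45509619 0.16354434 0.00528909] 0.015209480693764432 [-1.49789223  0.75773415  4.49955762] 4.25
```

View pics/s2.png

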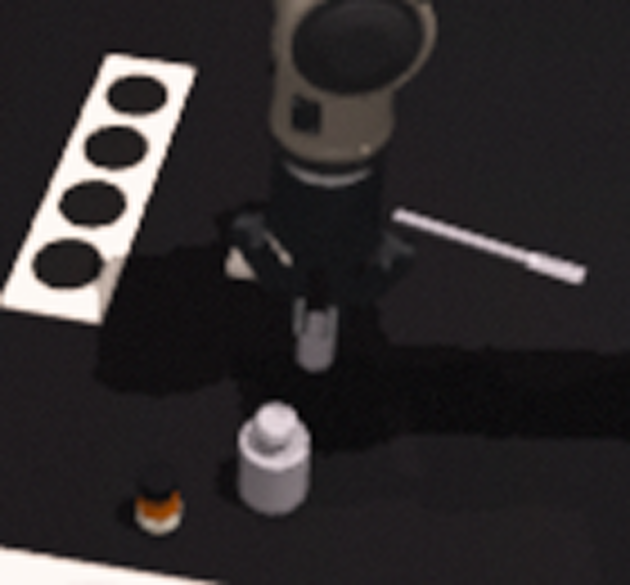

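Run:
```python
from vis import *
c=capture("side")
x0,y0,k=312,215,14
im=cv2.resize(c["pixels"][y0:y0+36,x0:x0+40,::-1],None,fx=k,fy=k,interpolation=cv2.INTER_CUBIC)
im=np.clip(im.astype(float)*1.8,0,255).astype(np.uint8)
for z in(0,.029,.043):
  for d in(-.0135,.0135):
    u=(proj(c,[.455+d*.989,.1635-d*.145,z])-[x0,y0]+.5)*k; cv2.circle(im,tuple(int(v) for v in u),3,(0,0,255),-1)
cv2.imwrite("pics/s3.png",im)
```

```text
(no output)
```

View pics/s3.png

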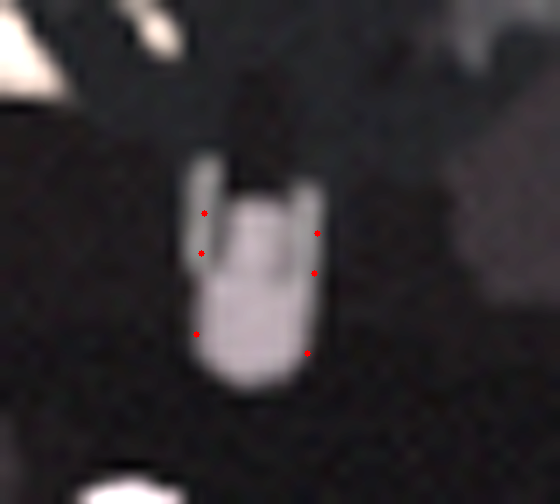

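The fingers are gripping above the shoulder: tips are at z≈0.03 with the TCP at 0.005, and the weight is still upright. I'll calibrate the real tip height against opening by touching bare table.

Run:
```python
from job import *
gripper_to(.06); print(current_contact_force())
x,y=W["b"]; line_to([x,y,.10],max_speed=.15)
X=(.40,.215)
line_to([*X,.06],max_speed=.15)
for w in(.020,.047,.077):
    gripper_to(w); pause(.1)
    line_to([*X,.012],max_speed=.12)if 0 else None
    f0=np.array(current_contact_force())
    hit=line_to([*X,-.022],max_speed=.04,threshold=3)
    print(w,current_width(),hit,"tcp z",current_eef_pos()[2],np.round(np.array(current_contact_force())-f0,1))
    line_to([*X,.05],max_speed=.15)
print(current_time())
```

```text
[ 0.7141081  -0.3758266  -0.48109542]
0.02 0.01951228051813806 False tcp z -0.02186314734556897 [ 0.1 -0.7 -0.5]
0.047 0.04731679155496293 False tcp z -0.021828475473628497 [ 0.  -0.   0.2]
0.077 0.07684995604874259 False tcp z -0.021830874564547402 [-0.6 -0.3 -0.6]
15.8833
```

Run:
```python
from job import *
X=(.40,.215)
for w in(.077,.047,.024):
    gripper_to(w)
    line_to([*X,-.018],max_speed=.25); pause(.1)
    f0=np.array(current_contact_force())
    hit=line_to([*X,-.05],max_speed=.04,threshold=3)
    print(w,hit,"tcp z",current_eef_pos()[2],np.round(np.array(current_contact_force())-f0,1))
    line_to([*X,.0],max_speed=.2)
print(current_time())
```

```text
0.077 True tcp z -0.03725825077847882 [-0.4 -0.1  5.3]
0.047 True tcp z -0.029806167720708522 [-0.6 -0.7  8.8]
0.024 True tcp z -0.027319959643747442 [-1.4 -1.6  8.2]
20.4083
```

Tips sit 25–37 mm above the reported TCP (fingers shut to open), not 0–13 mm as stated, so I'll shift the grasp heights. I'm also keeping clearance for the knobs in case the gripper body sits lower than expected.

```bash
sed -i 's/^Z=.*/Z=dict(a=-.0235,b=-.0225,c=-.0125,d=.0035)   # TCP height for the grasp (tips measured 26-30 mm above TCP)/; s/^HOV=.*/HOV=.10/; s/return False$/raise SystemExit/' job.py
python3 - <<'E'
from job import *
line_to([.40,.215,.10],max_speed=.25)
go("b",ROW)
from vis import *
c=capture("side")
im=c["pixels"][150:290,250:390,::-1]; cv2.imwrite("pics/s4.png",cv2.resize(im,None,fx=4,fy=4,interpolation=cv2.INTER_CUBIC))
E
```

```text
b width 0.025853889873428525 F [-2.  -0.4  5.6]
 carried width 0.025656419551535383 F [-0.3  0.5 -1.9]
 contact True z-err 0.0006378464558647341 F [-1.  -0.4  5.1]
 done b took 8.508399999999998 t 29.4667
```

View pics/s4.png

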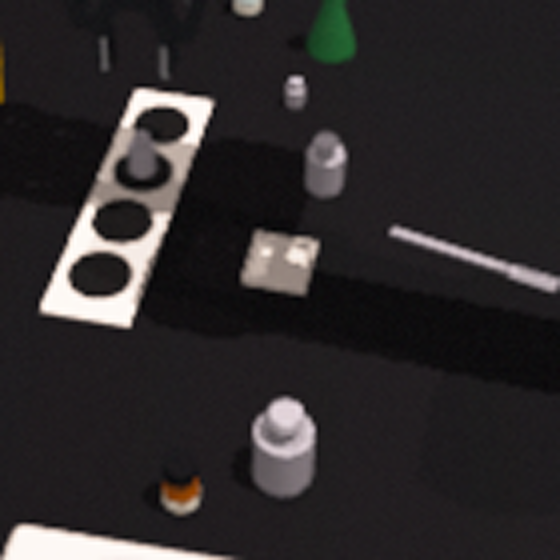

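b stands upright on mark_2 at (143,165) in the crop. Doing the rest: c, a, then d.

Run:
```python
from job import *
go("c",ROW); go("a",ROW); go("d",np.pi/2)
h=[.45,.30,.2]; move_to(h,best(h,ROW)); print(current_time())
from vis import *
for n,(x0,y0,w,h),k in(("top",(190,140,250,120),3.2),("side",(250,140,140,150),4)):
    c=capture(n); cv2.imwrite(f"pics/{n}5.png",cv2.resize(c["pixels"][y0:y0+h,x0:x0+w,::-1],None,fx=k,fy=k,interpolation=cv2.INTER_CUBIC))
```

```text
c width 0.03451637548712774 F [-2.  -0.5  5.7]
 carried width 0.03460834109878711 F [-0.4 -0.2 -2.5]
 contact True z-err 0.0006628952849017222 F [-0.8  0.3  5.1]
 done c took 8.100000000000001 t 37.6167
a width 0.018152872569013035 F [-1.9  0.8  5.4]
 carried width 0.01818572498616712 F [-0.5 -0.3 -0.6]
 contact True z-err 0.0006004434305484866 F [-1.2  0.3  5.6]
 done a took 8.449999999999996 t 46.0667
d width 0.045409079555495405 F [-1.3 -2.   4.7]
 carried width 0.045386339300296674 F [-0.   0.1 -5.8]
 contact True z-err 0.0009103018354879294 F [-0.6  0.2  4.3]
 done d took 8.850000000000001 t 54.9167
56.0917
```

View pics/top5.png

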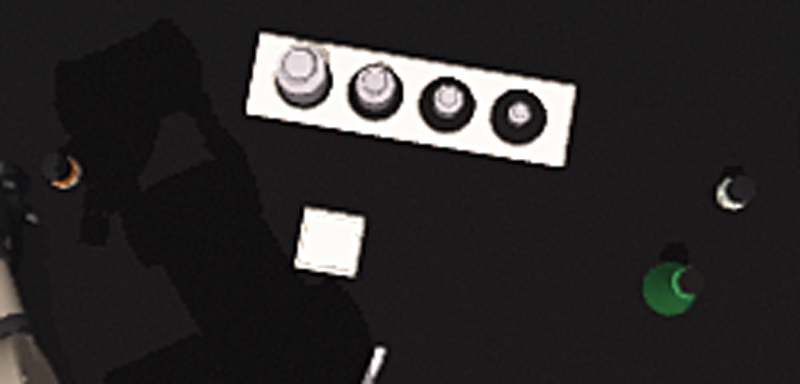

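View pics/side5.png

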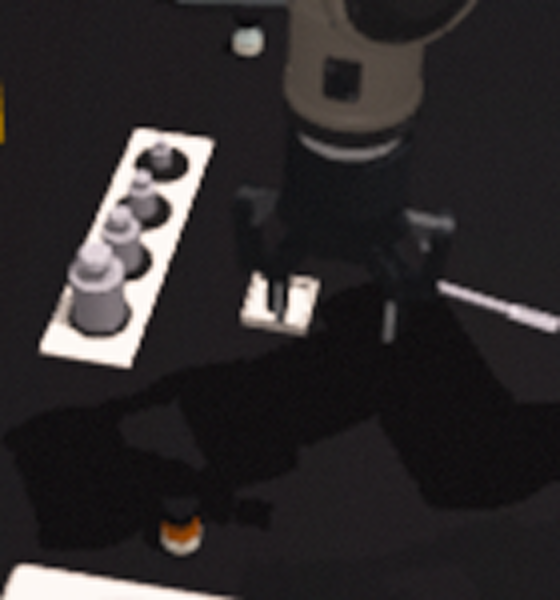

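All four stand in order d, c, b, a from the balance side, and the flask is at its original pixels. One numeric check of the centring before handing in.

Run:
```python
from job import *
from vis import *
T,S=capture("top"),capture("side")
H=dict(a=.03,b=.043,c=.058,d=.075)
def bl(c,k):  # steel pixels inside the pad/weight outline: not black, not white strip
    g=c["pixels"].astype(int); m=np.zeros(g.shape[:2],np.uint8); 
    for z in np.linspace(.009,.009+H[k],8):
        th=np.linspace(0,6.28,40); r=max(D[k]/2+.004,.014)
        pts=np.array([proj(c,[P[k][0]+r*np.cos(t),P[k][1]+r*np.sin(t),z]) for t in th]).round().astype(np.int32); cv2.fillConvexPoly(m,pts,1)
    q=(m>0)&(g.min(2)>75)&(g.max(2)<235)
    return max(blobs(q),key=lambda b:b[1][4])
for k in "abcd":
    a,b=bl(T,k),bl(S,k); X,e=tri(T,a[0],S,b[0])
    print(k,"area",a[1][4],b[1][4],"tri-pad mm",((X[:2]-P[k])*1e3).round(1),"z",X[2].round(3),"gap",(e*1e3).round(1),"top@mid",((plane(T,a[0],.009+H[k]/2)[:2]-P[k])*1e3).round(1))
g=T["pixels"].astype(int); q=(g[...,1]>g[...,0]+12)&(g[...,1]>g[...,2]+8); q[:,:380]=0;q[:,415:]=0
print("flask",[b[0] for b in blobs(q,50)],current_width(),current_time())
```

```text
a area 28 33 tri-pad mm [0.1 0.9] z 0.023 gap 1.2 top@mid [0.4 1. ]
b area 51 97 tri-pad mm [ 0.6 -0.1] z 0.027 gap 0.1 top@mid [-0.1  0.1]
c area 129 204 tri-pad mm [0.8 0.9] z 0.038 gap 1.7 top@mid [1.5 0.9]
d area 216 344 tri-pad mm [-0.3  0.2] z 0.046 gap 3.9 top@mid [1.6 0.2]
flask [array([397.89, 229.95])] 0.06492261700103469 56.2917
```

```bash
python3 -c "
from plant import *
job_done(); print(current_time())"
```

```text
the job is handed in; nothing more can be done
the job is handed in; nothing more can be done
```

All four check weights stand upright on their own pads. The balance is on the left, so from it they run d on mark_4, c on mark_3, b on mark_2 and a on mark_1. I handed the job in after about 56 s of the 96 s allowed; the hand-in gives no verdict.

**Final checks:** from the two camera views, each weight is within about 2 mm of its pad's centre (12 mm is allowed). The flask sits at the same pixel position as at the start. Each weight was lowered slowly until contact, and the gripper was open and well clear of the pads at hand-in.

**What disagreed:**
- **Finger position:** the fingertips are really about 25–37 mm above the reported tool point, not 0–13 mm as described. My first grasp of b therefore closed above its shoulder, around the knob. Nothing tipped; I reopened, measured the tip height by touching bare table, and gripped lower for all four.
- **Weight d:** its two camera rays missed each other by 3.9 mm, against 1.7 mm or less for the others. That makes d's position the least certain, though still well inside the allowance.

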